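# Push a pipette tip box down a guide lane to its stop

## Task

The blue pipette tip box stands askew on the apron of the aluminium loading tray. Line it up with the black guide rails and push it, sliding on the tray with the fingertips or the outside of the fingers, down the lane between the rails until its far side rests squarely against the orange end stop, midway between the rails. Neither the box nor the gripper may touch a rail, the box must not be gripped, lifted or tipped and must meet the stop gently, and everything standing around stays where it is; then take the hand away.

Things in the scene. Friction and masses are not known exactly. Their poses are not given: they have to be found in the camera images.
- tray: Fixed aluminium tray on the worktop; place and yaw vary. Origin at worktop height; x points down the lane (the way the box goes), y left, z up. Plate top at z = 6 mm; plate x -215 to +245 mm, 216 mm wide on the apron (x < -20), else 176. Lane centred on y = 0, from x = -20 to the stop at x = +170; clear width between the rails 144 mm (y -72 to +72).
- rail_left: Left black guide rail (y = +72 to +84 mm on the tray), fixed to the tray, 190 mm long, 12 mm wide, standing 22 mm above the plate, with rounded edges. Origin at the middle of its underside; axes as the tray's.
- rail_right: Right black guide rail (y = -72 to -84 mm on the tray), the same as the left one.
- end_stop: Orange end stop across the end of the lane, fixed to the tray, 12 mm thick, 168 mm long, standing 34 mm above the plate. Origin on its near face (the face the box meets), at the middle of the lane, at plate level; axes as the tray's.
- lane_mouth (a point): Point on the plate's top in the middle of the lane where the rails begin (tray x = -20 mm).
- lane_end (a point): Point on the plate's top in the middle of the lane at the near face of the stop (tray x = +170 mm).
- tip_box: Loose blue box, clear lid (fixed shut), 0.09 to 0.18 kg, slides easily. Origin mid underside; x the way to travel, z up. Base x -40..+42, y -60..+60, 36 mm high; lid x -42..+43, y -61..+61, 37 to 62 mm high; catch 24 mm wide at lid's near side to x = -45. Starts on the apron before the lane, within 25 mm of its middle line and 0.25 rad. Docked: tray x = +128.
- box_far (a point): Middle of the lower edge of the box's far side (box x = +42 mm, underside): this side meets the stop.
- brown_vial: Bystander: loose small brown vial with blue cap, 25 mm across, 48 mm high, on the plate behind the stop. Origin in the middle of its foot.
- white_vial: Bystander: loose small white vial with pink cap, 25 mm across, 48 mm high, on the plate behind the stop. Origin in the middle of its foot.
- tall_vial: Bystander: loose brown vial with blue cap, 33 mm across, 70 mm high, on the worktop beyond the tray. Origin in the middle of its foot.
- pink_vial: Bystander: loose white vial with pink cap, 33 mm across, 70 mm high, on the worktop beyond the tray. Origin in the middle of its foot.
- tape_roll: Bystander: loose roll of tape lying flat, 96 mm across, 25 mm high. Origin in the middle of its underside.

How it is judged:
By the outcome, as a careful person would: the job done as asked, in the order asked, and still so for the second after the job is handed in, with the robot touching nothing.
It also fails if it takes over 64 s, if anything falls off the work surface, if the arm or the gripper's body presses on something with over 40 N, if the wrist force passes 120 N, or if a joint passes its speed limit or range.

## Robot

A 6-joint arm with a two-finger parallel gripper is mounted at the origin on a cart in front of the work surface, level with it; the furniture and walls round the work are solid. World frame = base frame: x ahead of the robot, y to its left, z up, the work surface at z = 0. Lengths are in mm, angles in degrees, forces in N, time in s.
With the tool pointing down it reaches from about 300 to 850 mm from the base axis. Payload 4.2 kg.
Tool frame: the origin (TCP) lies on the centre line of the jaws, within the pads' length; the fingertips stand 14 mm ahead of it and the grasp point (between the pads) lies 5 mm behind it; z points along the fingers, y is the line along which they close (so a half turn about z gives the same grasp; the last joint's range is limited). The gripper opens to 91 mm and grips with 3 to 60 N. Pads are 32 mm wide; open, the fingers measure 118 mm over their backs; the gripper's body (76 mm by 178 mm) begins 60 mm behind the grasp point.
Start: joints at [64.458, 18.312, 89.639, -0, 72.044, -1.146], TCP at [237.507, 523.672, 227.976] pointing down, gripper open.
Joint ranges: [-177.97, 177.97], [-48.28, 115.42], [12.27, 149.76], [-77.06, 257.06], [2.81, 150.46], [-146.56, 146.56]. Speed limits (degrees/s): [147.25, 147.25, 180, 180, 180, 180].

## Interface

Orientations are given as [roll, pitch, yaw] about the fixed x, y, z axes, in that order (R = Rz(yaw) Ry(pitch) Rx(roll)).
In Python, from workcell import env gives the robot as it stands.
- The arm moves only by the tool arm_command, never from a script. Its argument "motion" is a list of rows, each an object with "offset": the shift along the tool's x, y, z in m, a list of three; "spin": the turn about the tool's z in rad. In form: [{"offset": [tx, ty, tz], "spin": spin}, ...]. A call has 1 to 5 rows; each row shifts and turns the commanded pose from where the row before left it, along the tool's axes as they then stand; what a row does not reach is not made up. A row lasts 1/8 s, in which the tool goes at most 62.5 mm and 10.7 degrees, less where a joint would pass 70% of its speed; a pose out of reach is approached as far as the arm can. A call with a gripper value outside its range is refused whole. "jaw" is the finger opening in m, from 0 to 0.0912, set as the call begins (left out, the last holds). The fingers move at their own pace and stop on an object; "newtons" is the grip in N (left out, the last holds). Time passes only in rows, so rows that do not move let the fingers close. It gives the time, the measured TCP pose, the force, the opening and the grip force at its end, in the units of the state.
- env.state(): the state, without advancing time (a new reading comes with each control period).
- env.grab_frame(name): name is "side" or "top"; returns (picture, depth): 400x640x3 uint8, blue, green, red; 400x640 float32, mm along the optical axis (not along the pixel's ray), 0 where there is no reading.
- env.camera_model(name): a dict with "fx", "fy", "cx", "cy" (pixels), "eye" and "rotation" of the camera in the world. Camera axes: x right, y down, z forward; pixel columns grow to the right and rows downward; lengths in mm; the calibration is good to about 2 mm. A picture is of the moment at which its call begins. camera_model takes no time and is no camera call.
- env.job_done(): hands the job in; it is judged then, once.
Trained networks look in the newest picture that a camera, given by its name, has taken for a name from the list of things; names that differ only in an ending like _2 or _b are one class to them, and where a whole thing is asked for, a point or a joint stands for the part that bears it (a point fixed in the world has none). Each returns a list of dicts, best first, with "score" (0 to 1); they miss things now and then, are a little off and sometimes report something else, mostly with a low value. They report only what shows in the picture. A call takes as long as a camera call.
- env.boxes_of(camera, target): "bbox" ([left, top, right, bottom] in pixels, round what is visible of it).
- env.pinpoint(camera, target): "location" ([column, row] in pixels: a listed point, or the origin of a listed thing).
The state is a dict: "time_s": time; "qpos": joint angles; "qvel": joint speeds; "effort": joint torques, N m; "ee_pos": TCP position; "ee_rot": TCP orientation; "force": force on the tool from outside, world axes, zero at the start; "torque": the same for the moment, N m; "gripper_width": finger opening in mm; "gripper_force": force on a finger pad.
Only numpy, scipy, OpenCV 4.12 (cv2) and the standard library are available. Lean on these libraries where they do the work, as an engineer would, in place of code of your own. Each camera call takes 0.05 s, during which the arm holds its last target. There are 200 camera calls.

## Working session

There is one attempt and no reset: what is moved stays moved. The work goes in short steps, Python scripts to look and compute and a tool call to move; the robot and the scene stay as the last step left them, time stands still between calls to the robot, and variables do not carry over. Pictures are saved under pics/ and viewed, at most 10 in all, crops included, and the job is handed in when it is done.

Besides the shell and the picture viewer there is one more tool, called after "Call:" as name(argument=value, ...) on one line, values as JSON. arm_command: Moves the arm, as the interface text tells. Its arguments: {"type":"object","properties":{"motion":{"type":"array"},"jaw":{"type":"number"},"newtons":{"type":"number"}},"required":["motion"]}

```bash
mkdir -p pics; cat > h.py <<'E'
from workcell import env
import numpy as np, cv2
def ray(c,p):
    m=env.camera_model(c); d=np.array([(p[0]-m['cx'])/m['fx'],(p[1]-m['cy'])/m['fy'],1.])
    return np.array(m['eye'],float), np.array(m['rotation'],float)@d
def at_z(c,p,z):
    e,d=ray(c,p); return e+d*(z-e[2])/d[2]
def cloud(c,dep):
    m=env.camera_model(c); v,u=np.mgrid[:dep.shape[0],:dep.shape[1]]
    P=np.stack([(u-m['cx'])/m['fx'],(v-m['cy'])/m['fy'],np.ones_like(dep)],-1)*dep[...,None]
    return P@np.array(m['rotation'],float).T+np.array(m['eye'],float)
E
python3 - <<'E'
from h import *
ims=[]
for c in('side','top'):
    im,d=env.grab_frame(c); np.savez(f'{c}0.npz',im=im,d=d); ims.append(im); cv2.imwrite(f'pics/{c}0.png',im)
    print(c,env.camera_model(c))
    C=cloud(c,d)
    for t,z in [('lane_mouth',6),('lane_end',6),('tip_box',6),('box_far',6),('end_stop',6),('tray',0),('rail_left',6),('rail_right',6)]:
        r=env.pinpoint(c,t)
        for q in r[:1]: 
            u,v=q['location']; print(t,np.round(q['location'],1),round(q['score'],2),np.round(at_z(c,q['location'],z),1))
s=env.state();print(s['time_s'],s['ee_pos'],s['ee_rot'],s['force'])
E
```

```text
side {'fx': 454.1142686170322, 'fy': 454.1142686170322, 'cx': 321.39021958005515, 'cy': 202.55283832084956, 'eye': array([452.71433956, 826.41444674, 469.77089235]), 'rotation': array([-115.78997012,   -0.70465684, -171.21445149])}Traceback (most recent call last):
  File "<stdin>", line 6, in <module>
  File "h.py", line 11, in cloud
    return P@np.array(m['rotation'],float).T+np.array(m['eye'],float)
           ~~~~~~~~~~~~~~~~~~~~~~~~~~~~~~~~~^~~~~~~~~~~~~~~~~~~~~~~~~
ValueError: operands could not be broadcast together with shapes (400,640) (3,)
```

View pics/side0.png

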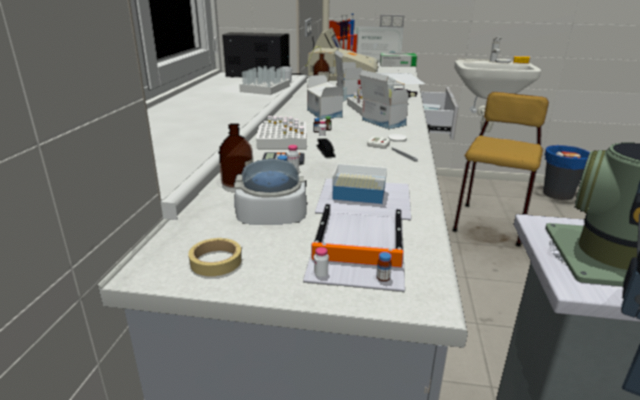

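The side view looks along -y. The box is at about (360,185), the rails run from about (325,210) to (400,250), the orange stop is at (358,253), and the two vials stand behind it at (321,263) and (385,266). The camera rotation is given as roll, pitch, yaw, so I'll fix the helper.

```bash
python3 - <<'E'
s=open('h.py').read()
s=s.replace("np.array(m['rotation'],float)","Rm(m)").replace("import numpy as np, cv2","import numpy as np, cv2\nfrom scipy.spatial.transform import Rotation\ndef Rm(m): return Rotation.from_euler('xyz',m['rotation'],degrees=True).as_matrix()")
open('h.py','w').write(s)
E
python3 - <<'E'
from h import *
for c in('side','top'):
    im,d=env.grab_frame(c); np.savez(f'{c}0.npz',im=im,d=d); cv2.imwrite(f'pics/{c}1.png',im)
    print(c,env.camera_model(c)['eye'],env.camera_model(c)['rotation'])
    C=cloud(c,d)
    for t,z in [('lane_mouth',6),('lane_end',6),('tip_box',6),('box_far',6),('end_stop',6),('tray',0),('rail_left',6),('rail_right',6)]:
        for q in env.pinpoint(c,t)[:1]:
            print(t,np.round(q['location'],1),round(q['score'],2),np.round(at_z(c,q['location'],z),1))
    hsv=cv2.cvtColor(im,cv2.COLOR_BGR2HSV)
    for n,lo,hi in [('orange',(5,150,120),(18,255,255)),('blue',(95,90,60),(115,255,255))]:
        mk=(cv2.inRange(hsv,lo,hi)>0)&(d>0)
        Q=C[mk]; Q=Q[(Q[:,2]>3)&(Q[:,2]<80)&(Q[:,0]>200)&(Q[:,0]<850)&(abs(Q[:,1])<700)]
        if len(Q): print(n,len(Q),np.round(np.percentile(Q,[2,50,98],axis=0),0).tolist())
s=env.state();print(s['time_s'],s['ee_pos'],s['ee_rot'],s['force'])
E
```

```text
side [452.71433956 826.41444674 469.77089235] [-115.78997012   -0.70465684 -171.21445149]
lane_mouth [365.5 211.6] 0.88 [488.3 -94.3   6. ]
lane_end [351.8 256.8] 0.68 [501.4  99.    6. ]
tip_box [359.8 191.8] 0.65 [ 509.4 -200.4    6. ]
box_far [355.5 203.7] 0.58 [ 514.2 -131.2    6. ]
end_stop [354.5 257.7] 0.61 [496.1 101.3   6. ]
tray [362.4 222. ] 0.81 [492.2 -54.6   0. ]
rail_right [352.7 258.3] 0.69 [499.2 103.9   6. ]
orange 1143 [[413.0, 115.0, 10.0], [491.0, 122.0, 29.0], [572.0, 125.0, 41.0]]
blue 783 [[437.0, -242.0, 8.0], [507.0, -144.0, 28.0], [714.0, 167.0, 70.0]]
top [384.07788688 -99.2772602  890.35425522] [-1.66472755e+02  3.18450694e-02 -8.12654223e+01]
lane_mouth [320.  247.1] 0.71 [502.3 -85.9   6. ]
lane_end [235.1 236.1] 0.67 [497.6 116.9   6. ]
tip_box [361.7 250.2] 0.67 [ 509.9 -183.8    6. ]
box_far [345.8 243.5] 0.78 [ 519.9 -144.8    6. ]
end_stop [233.9 238.6] 0.79 [491.3 118.5   6. ]
rail_left [269.5 279.8] 0.89 [409.8  17.8   6. ]
rail_right [281.9 209.3] 0.77 [578.7  18.6   6. ]
orange 278 [[415.0, -431.0, 14.0], [500.0, 113.0, 40.0], [758.0, 118.0, 43.0]]
blue 155 [[436.0, -698.0, 47.0], [707.0, -239.0, 69.0], [726.0, 162.0, 73.0]]
0.95 [237.51257779 523.66675471 228.0059198 ] [ 1.79992864e+02 -1.41683864e-04  1.55601208e+02] [ 0.28103636 -0.09521168 -0.24066091]
```

View pics/top1.png

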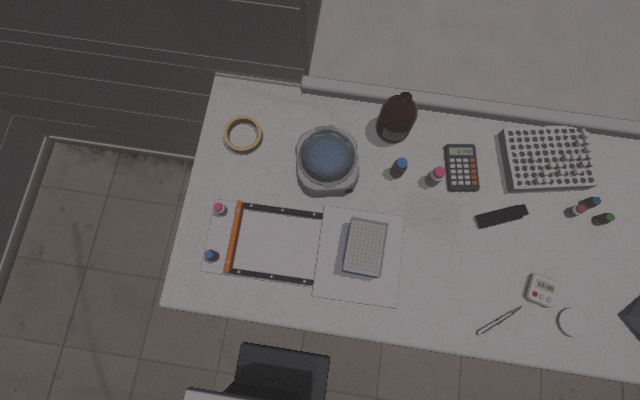

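The top view shows the lane pointing left (world +y): the rails run along rows 209 and 280, the stop is at column 235, and the box is at (365,247), slightly yawed. A tall bath stands at (328,160). Next I'll measure the tray and box precisely.

```bash
cat > meas.py <<'E'
from h import *
def fit(P):
    r=cv2.minAreaRect(P.astype(np.float32)); return r
def quad(c,mk,z):
    n,l,st,_=cv2.connectedComponentsWithStats(mk.astype(np.uint8))
    v,u=np.nonzero(mk); return np.array([at_z(c,(a,b),z)[:2] for a,b in zip(u,v)])
def box(verbose=True):
    """box pose from lid-top points of both depth clouds (z 58..75)"""
    out={}
    for c in('top','side'):
        im,d=env.grab_frame(c); C=cloud(c,d); out[c]=(im,d,C)
    return out
E
python3 - <<'E'
from meas import *
o=box()
for c in o:
    im,d,C=o[c]; hsv=cv2.cvtColor(im,cv2.COLOR_BGR2HSV)
    X,Y,Z=C[...,0],C[...,1],C[...,2]
    reg=(X>380)&(X<620)&(Y<135)&(Y>-270)&(d>0)
    pl=reg&(abs(Z-6)<6)&(Y>-70)&(Y<80)&(X>440)&(X<560); print(c,'plate z',np.median(Z[pl]))
    blk=reg&(Z>15)&(Z<40)&(hsv[...,2]<60)&(Y>-100)
    for s,n in((X<500,'L'),(X>500,'R')):
        m=blk&s; print(n,m.sum(),np.round(np.median(C[m],0),1), fit(np.c_[X[m],Y[m]]))
        q=quad(c,m,28); print('  plane28',fit(q))
    org=reg&(cv2.inRange(hsv,(5,150,90),(18,255,255))>0)&(Z>20)
    print('orange',org.sum(),np.round(np.median(C[org],0),1),fit(quad(c,org,40)))
    bx=reg&(Z>55)&(Z<85)&(Y<-100); 
    if bx.sum(): print('lid',bx.sum(),np.round(np.percentile(Z[bx],[5,50,95]),1),fit(np.c_[X[bx],Y[bx]]))
    hi=(X>560)&(X<900)&(Y>-350)&(Y<150)&(Z>90)&(Z<400)&(d>0); print('tall',hi.sum(),np.round(np.percentile(C[hi],[1,50,99],axis=0),0).tolist() if hi.any() else 0)
    for t in('tall_vial','pink_vial'):
        for q in env.pinpoint(c,t)[:1]: print(t,np.round(at_z(c,q['location'],0)))
im=o['top'][0]; cv2.imwrite('pics/top2.png',cv2.resize(im[190:320,190:420],None,fx=3.4,fy=3.4,interpolation=cv2.INTER_CUBIC))
E
```

```text
top plate z 6.200502787258756
L 337 [417.2  17.1  27.9] ((417.4053955078125, 12.334579467773438), (10.670087814331055, 185.95545959472656), 0.7307881712913513)
  plane28 ((417.3016052246094, 12.382865905761719), (10.67454719543457, 186.04931640625), 0.7375797629356384)
R 382 [571.   12.3  27.7] ((572.6248168945312, 14.567916870117188), (11.836626052856445, 188.1128387451172), 0.767601490020752)
  plane28 ((571.351806640625, 14.287307739257812), (13.125086784362793, 187.66456604003906), 0.7646175026893616)
orange 265 [490.8 113.6  39.9] ((493.76953125, 113.371826171875), (165.16366577148438, 9.91936206817627), 0.542080819606781)
lid 2137 [65.4 67.9 70.3] ((512.1143798828125, -185.2012939453125), (84.199951171875, 122.06195068359375), 87.83500671386719)
tall 3250 [[642.0, -254.0, 91.0], [713.0, -93.0, 113.0], [850.0, -15.0, 155.0]]
tall_vial [443. 155.   0.]
pink_vial [ 713. -337.    0.]
side plate z 6.128393203784697
L 141 [417.2  23.6  27.9] ((416.6058349609375, 5.298133850097656), (9.446742057800293, 157.22410583496094), 0.46779483556747437)
  plane28 ((416.4983825683594, 5.570854187011719), (9.534358024597168, 152.89076232910156), 0.36274397373199463)
R 163 [568.6  25.5  27.5] ((569.9856567382812, 7.5711517333984375), (9.193157196044922, 155.0037384033203), 1.091086983680725)
  plane28 ((569.0906372070312, 10.181808471679688), (10.862109184265137, 157.02676391601562), 0.962001621723175)
orange 836 [492.6 121.3  33.6] ((492.1438903808594, 132.5857696533203), (162.80125427246094, 45.31229782104492), 0.5081785321235657)
lid 934 [57.4 67.5 69. ] ((510.92974853515625, -182.64720153808594), (89.23328399658203, 121.85494995117188), 87.93169403076172)
tall 1924 [[641.0, -229.0, 90.0], [717.0, -60.0, 109.0], [857.0, -8.0, 154.0]]
pink_vial [ 707. -316.    0.]
```

View pics/top2.png

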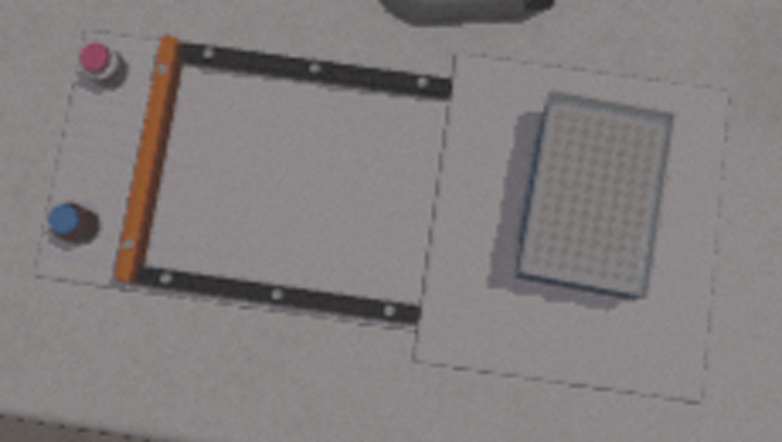

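The plate height (6.2) and lid height (68) match the text. Pooled measurements:

| Item | Measurement |
|---|---|
| Lane heading | about 90.7° |
| Lane centre | x≈494.5 at y=13 |
| Stop face | y≈108 |
| Box position | (511.5,-184.5), about 14.5 mm right of the lane |
| Box heading | about 87.8° (3° clockwise of the lane) |

I'll push from behind with both fingers spread, so the box squares up against them, and drift it left at the same time. First I turn the hand.

Call:
arm_command(motion=[{"offset": [0, 0, 0], "spin": 0.18}, {"offset": [0, 0, 0], "spin": 0.18}, {"offset": [0, 0, 0], "spin": 0.18}, {"offset": [0, 0, 0], "spin": 0.18}, {"offset": [0, 0, 0], "spin": 0.18}], jaw=0.07)

```text
time_s: 1.88
ee_pos: [237.5, 523.7, 228.0]
ee_rot: [180.0, -0.0, 103.7]
force: [-0.1, 0.2, -0.4]
gripper_width: 70.1
gripper_force: 0.0
```

Call:
arm_command(motion=[{"offset": [0, 0, 0], "spin": 0.116}, {"offset": [0, 0, 0], "spin": 0.117}, {"offset": [-0.05, 0.02, 0], "spin": 0}, {"offset": [-0.05, 0.02, 0], "spin": 0}, {"offset": [-0.05, 0.02, 0], "spin": 0}])

```text
time_s: 2.5
ee_pos: [299.7, 373.0, 228.0]
ee_rot: [180.0, -0.0, 90.7]
force: [0.7, -0.7, 0.7]
gripper_width: 70.2
gripper_force: 0.0
```

Call:
arm_command(motion=[{"offset": [-0.05, 0.015, 0], "spin": 0}, {"offset": [-0.05, 0.015, 0], "spin": 0}, {"offset": [-0.05, 0.015, 0], "spin": 0}, {"offset": [-0.05, 0.015, 0], "spin": 0}, {"offset": [-0.05, 0.015, 0], "spin": 0}])

```text
time_s: 3.12
ee_pos: [377.7, 123.8, 228.2]
ee_rot: [179.9, -0.0, 90.7]
force: [0.3, 0.8, -0.2]
gripper_width: 70.4
gripper_force: 0.0
```

Call:
arm_command(motion=[{"offset": [-0.05, 0.015, 0], "spin": 0}, {"offset": [-0.05, 0.015, 0], "spin": 0}, {"offset": [-0.05, 0.015, 0], "spin": 0}, {"offset": [-0.05, 0.015, 0], "spin": 0}, {"offset": [-0.05, 0.015, 0], "spin": 0}])

```text
time_s: 3.75
ee_pos: [455.7, -125.5, 228.2]
ee_rot: [179.9, -0.0, 90.7]
force: [0.6, 0.6, 0.9]
gripper_width: 70.3
gripper_force: 0.0
```

Call:
arm_command(motion=[{"offset": [-0.05, 0.015, 0], "spin": 0}, {"offset": [-0.05, 0.015, 0], "spin": 0}, {"offset": [-0.04, 0.02, 0.02], "spin": 0}, {"offset": [0, 0, 0.045], "spin": 0}, {"offset": [0, 0, 0.045], "spin": 0}])

```text
time_s: 4.38
ee_pos: [507.3, -264.0, 116.7]
ee_rot: [179.9, 0.0, 90.6]
force: [0.8, 0.3, 0.1]
gripper_width: 69.6
gripper_force: 0.0
```

Call:
arm_command(motion=[{"offset": [0, 0, 0.03], "spin": 0}, {"offset": [0, 0, 0.03], "spin": 0}, {"offset": [0, 0, 0.02], "spin": 0}, {"offset": [0, 0, 0.008], "spin": 0}, {"offset": [0, 0, 0], "spin": 0}])

```text
time_s: 5.0
ee_pos: [507.0, -263.1, 29.8]
ee_rot: [-180.0, -0.0, 90.7]
force: [-0.2, -0.7, 1.2]
gripper_width: 69.9
gripper_force: 0.0
```

Call:
arm_command(motion=[{"offset": [0.004, 0, 0], "spin": 0}, {"offset": [0.004, 0, 0], "spin": 0}, {"offset": [0.004, 0, 0], "spin": 0}, {"offset": [0.004, 0, 0], "spin": 0}, {"offset": [0.004, 0, 0], "spin": 0}])

```text
time_s: 5.62
ee_pos: [507.1, -243.1, 30.1]
ee_rot: [179.9, 0.0, 90.7]
force: [-0.1, -0.9, 0.6]
gripper_width: 70.0
gripper_force: 0.4
```

```bash
cat > look.py <<'E'
from meas import *
import sys
o=box()
h=np.radians(90.7); f=np.array([np.cos(h),np.sin(h)]); r=np.array([f[1],-f[0]]); end=np.array([493.3,108.])
p=np.array(env.state()['ee_pos'][:2])
print('tcp tray x,y',np.round([170+(p-end)@f,-(p-end)@r],1))
for c in o:
    im,d,C=o[c]; Z=C[...,2]; XY=C[...,:2]
    tx=170+(XY-end)@f; ty=-(XY-end)@r; tcp=170+(p-end)@f
    m=(d>0)&(Z>58)&(Z<76)&(abs(ty)<90)&(tx>tcp+17)&(tx<180)&(tx<tcp+130)
    m=cv2.morphologyEx(m.astype(np.uint8),cv2.MORPH_OPEN,np.ones((3,3)))>0
    (cx,cy),(w,hh),a=fit(np.c_[tx[m],ty[m]]); a=a-90 if a>45 else a
    print(c,m.sum(),'box tray',round(cx-.5,1),round(cy,1),'size',round(w),round(hh),'yaw',round(a,1))
if len(sys.argv)>1: cv2.imwrite(sys.argv[1],cv2.resize(o['top'][0][180:330,180:420],None,fx=3.3,fy=3.3,interpolation=cv2.INTER_CUBIC))
E
python3 look.py pics/top3.png
```

```text
tcp tray x,y [-180.9   -9.2]
top 1293 box tray -112.9 -14.7 size 122 68 yaw -1.6
side 858 box tray -117.9 -13.2 size 122 90 yaw -1.6
```

View pics/top3.png

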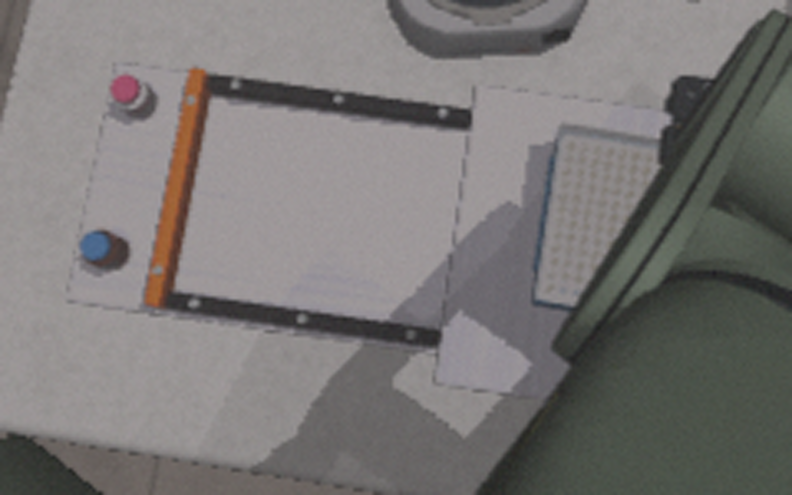

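The arm hides part of the box. The box still sits about 14 mm right of the lane, yawed about -2°, with the fingers just behind it. Now I'll square it up gently, then slant left.

Call:
arm_command(motion=[{"offset": [0.003, 0, 0], "spin": 0}, {"offset": [0.003, 0, 0], "spin": 0}, {"offset": [0.003, 0, 0], "spin": 0}, {"offset": [0.003, 0, 0], "spin": 0}, {"offset": [0.003, 0, 0], "spin": 0}])

```text
time_s: 6.35
ee_pos: [506.5, -228.0, 29.9]
ee_rot: [180.0, -0.0, 90.7]
force: [-0.3, 0.1, 1.1]
gripper_width: 69.9
gripper_force: 0.5
```

```bash
python3 look.py
```

```text
tcp tray x,y [-165.8   -9. ]
top 1139 box tray -98.8 -13.7 size 122 67 yaw -0.0
side 907 box tray -104.1 -11.6 size 122 88 yaw -0.7
```

Call:
arm_command(motion=[{"offset": [0.004, -0.001, 0], "spin": 0}, {"offset": [0.004, -0.0015, 0], "spin": 0}, {"offset": [0.004, -0.0015, 0], "spin": 0}, {"offset": [0.004, -0.0015, 0], "spin": 0}, {"offset": [0.004, -0.0015, 0], "spin": 0}])

```text
time_s: 7.08
ee_pos: [499.1, -207.9, 29.9]
ee_rot: [-180.0, -0.0, 90.7]
force: [-0.6, -0.0, -0.4]
gripper_width: 69.8
gripper_force: 0.2
```

```bash
python3 look.py
```

```text
tcp tray x,y [-145.7   -1.8]
top 950 box tray -74.5 -6.5 size 123 59 yaw -0.5
side 927 box tray -84.2 -5.1 size 122 89 yaw -1.0
```

Call:
arm_command(motion=[{"offset": [0.004, -0.0013, 0], "spin": 0}, {"offset": [0.004, -0.0013, 0], "spin": 0}, {"offset": [0.004, -0.0013, 0], "spin": 0}, {"offset": [0.004, -0.0013, 0], "spin": 0}, {"offset": [0.004, -0.0012, 0], "spin": 0}])

```text
time_s: 7.8
ee_pos: [492.6, -188.0, 30.0]
ee_rot: [180.0, -0.0, 90.7]
force: [0.7, -0.2, -0.4]
gripper_width: 70.1
gripper_force: 0.4
```

```bash
python3 look.py pics/top4.png
```

```text
tcp tray x,y [-125.7    4.6]
top 646 box tray -60.1 -8.1 size 107 70 yaw -0.1
side 983 box tray -64.8 1.5 size 88 121 yaw 0.4
```

View pics/top4.png

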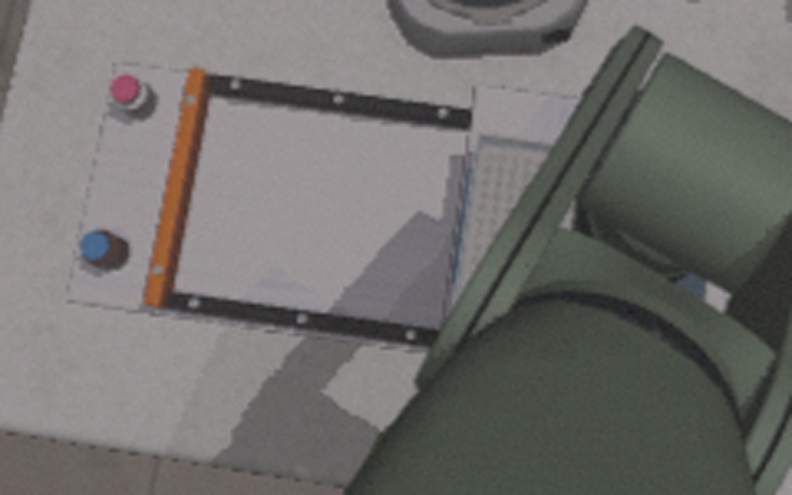

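The box is square and centred, with its right edge at about -61.6. I'll push it straight in.

Call:
arm_command(motion=[{"offset": [0.006, 0, 0], "spin": 0}, {"offset": [0.008, 0, 0], "spin": 0}, {"offset": [0.008, 0, 0], "spin": 0}, {"offset": [0.008, 0, 0], "spin": 0}, {"offset": [0.006, 0, 0], "spin": 0}])

```text
time_s: 8.52
ee_pos: [492.2, -151.6, 29.9]
ee_rot: [-180.0, -0.0, 90.7]
force: [-0.3, -0.4, -0.2]
gripper_width: 70.0
gripper_force: 0.3
```

Call:
arm_command(motion=[{"offset": [0.008, 0, 0], "spin": 0}, {"offset": [0.008, 0, 0], "spin": 0}, {"offset": [0.008, 0, 0], "spin": 0}, {"offset": [0.006, 0, 0], "spin": 0}, {"offset": [0.004, 0, 0], "spin": 0}])

```text
time_s: 9.15
ee_pos: [491.8, -117.9, 29.9]
ee_rot: [-180.0, -0.0, 90.7]
force: [0.2, -0.8, -0.0]
gripper_width: 69.7
gripper_force: 0.3
```

```bash
python3 look.py pics/top5.png; python3 -c "
from h import *
im,_=env.grab_frame('side'); cv2.imwrite('pics/side5.png',cv2.resize(im[150:300,280:440],None,fx=3.9,fy=3.9,interpolation=cv2.INTER_CUBIC))"
```

```text
tcp tray x,y [-55.8   4.3]
top 97 box tray -4.1 0.7 size 19 26 yaw -16.7
side 1170 box tray 5.2 1.3 size 89 122 yaw 0.1
```

View pics/side5.png

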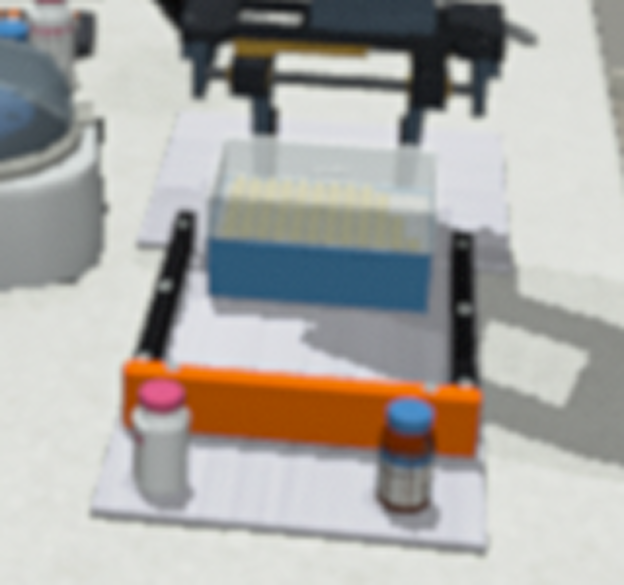

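Seen from the stop end, the box is square and centred between the rails, with both fingers behind it. I'll continue, slowing near the stop.

Call:
arm_command(motion=[{"offset": [0.006, 0, 0], "spin": 0}, {"offset": [0.008, 0, 0], "spin": 0}, {"offset": [0.008, 0, 0], "spin": 0}, {"offset": [0.008, 0, 0], "spin": 0}, {"offset": [0.008, 0, 0], "spin": 0}])

```text
time_s: 9.93
ee_pos: [491.4, -79.7, 29.9]
ee_rot: [180.0, -0.0, 90.7]
force: [-0.5, -1.8, -0.3]
gripper_width: 69.8
gripper_force: 0.4
```

Call:
arm_command(motion=[{"offset": [0.008, 0, 0], "spin": 0}, {"offset": [0.008, 0, 0], "spin": 0}, {"offset": [0.006, 0, 0], "spin": 0}, {"offset": [0.005, 0, 0], "spin": 0}, {"offset": [0.004, 0, 0], "spin": 0}])

```text
time_s: 10.55
ee_pos: [491.0, -49.0, 30.0]
ee_rot: [180.0, -0.0, 90.7]
force: [-1.1, -0.7, 0.8]
gripper_width: 69.9
gripper_force: 0.4
```

Call:
arm_command(motion=[{"offset": [0.004, 0, 0], "spin": 0}, {"offset": [0.004, 0, 0], "spin": 0}, {"offset": [0.004, 0, 0], "spin": 0}, {"offset": [0.004, 0, 0], "spin": 0}, {"offset": [0.003, 0, 0], "spin": 0}])

```text
time_s: 11.18
ee_pos: [490.8, -30.1, 29.9]
ee_rot: [180.0, -0.0, 90.7]
force: [-0.2, -1.8, -0.2]
gripper_width: 69.9
gripper_force: 0.4
```

```bash
python3 look.py
```

```text
tcp tray x,y [32.1  4.3]
top 155 box tray 109.4 11.0 size 18 43 yaw -4.8
side 1484 box tray 93.1 1.3 size 122 89 yaw -0.0
```

Call:
arm_command(motion=[{"offset": [0.004, 0, 0], "spin": 0}, {"offset": [0.005, 0, 0], "spin": 0}, {"offset": [0.005, 0, 0], "spin": 0}, {"offset": [0.004, 0, 0], "spin": 0}, {"offset": [0.003, 0, 0], "spin": 0}])

```text
time_s: 11.9
ee_pos: [490.5, -9.0, 29.9]
ee_rot: [180.0, -0.0, 90.7]
force: [-0.6, -0.1, -0.7]
gripper_width: 70.1
gripper_force: 0.2
```

Call:
arm_command(motion=[{"offset": [0.002, 0, 0], "spin": 0}, {"offset": [0.002, 0, 0], "spin": 0}, {"offset": [0.0015, 0, 0], "spin": 0}, {"offset": [0.0015, 0, 0], "spin": 0}, {"offset": [0.001, 0, 0], "spin": 0}])

```text
time_s: 12.52
ee_pos: [490.4, -1.3, 29.9]
ee_rot: [180.0, -0.0, 90.7]
force: [-0.6, -0.5, -1.1]
gripper_width: 70.1
gripper_force: 0.2
```

```bash
python3 look.py
```

```text
tcp tray x,y [60.8  4.2]
top 131 box tray 141.6 13.0 size 16 39 yaw -1.9
side 1619 box tray 121.4 1.3 size 122 88 yaw -0.4
```

Call:
arm_command(motion=[{"offset": [0.001, 0, 0], "spin": 0}, {"offset": [0.001, 0, 0], "spin": 0}, {"offset": [0.001, 0, 0], "spin": 0}, {"offset": [0, 0, 0], "spin": 0}])

```text
time_s: 13.12
ee_pos: [490.4, 1.8, 29.9]
ee_rot: [180.0, -0.0, 90.7]
force: [-0.6, 0.1, -0.2]
gripper_width: 69.9
gripper_force: 0.0
```

Call:
arm_command(motion=[{"offset": [0.0008, 0, 0], "spin": 0}, {"offset": [0.0008, 0, 0], "spin": 0}, {"offset": [0.0008, 0, 0], "spin": 0}, {"offset": [0.0006, 0, 0], "spin": 0}])

```text
time_s: 13.62
ee_pos: [490.4, 4.7, 29.9]
ee_rot: [180.0, -0.0, 90.7]
force: [-0.0, -0.6, 0.4]
gripper_width: 70.0
gripper_force: 0.4
```

Call:
arm_command(motion=[{"offset": [0.0007, 0, 0], "spin": 0}, {"offset": [0.0007, 0, 0], "spin": 0}, {"offset": [0, 0, 0], "spin": 0}])

```text
time_s: 14.0
ee_pos: [490.3, 6.2, 29.9]
ee_rot: [180.0, -0.0, 90.7]
force: [0.3, -0.2, 0.5]
gripper_width: 70.7
gripper_force: 0.1
```

Call:
arm_command(motion=[{"offset": [0.0007, 0, 0], "spin": 0}, {"offset": [0.0007, 0, 0], "spin": 0}, {"offset": [0, 0, 0], "spin": 0}])

```text
time_s: 14.38
ee_pos: [490.3, 7.6, 30.0]
ee_rot: [180.0, -0.0, 90.7]
force: [-0.3, -0.3, 0.2]
gripper_width: 69.8
gripper_force: 0.2
```

```bash
python3 look.py; python3 -c "
from h import *
im,_=env.grab_frame('side'); cv2.imwrite('pics/side6.png',cv2.resize(im[180:290,290:430],None,fx=5,fy=5,interpolation=cv2.INTER_CUBIC))
print(env.state()['force'])"
```

```text
tcp tray x,y [69.6  4.2]
top 119 box tray 151.1 12.8 size 15 39 yaw -1.8
side 1649 box tray 130.2 1.2 size 122 88 yaw -0.0
[ 0.32647412 -0.46706409 -0.69666007]
```

View pics/side6.png

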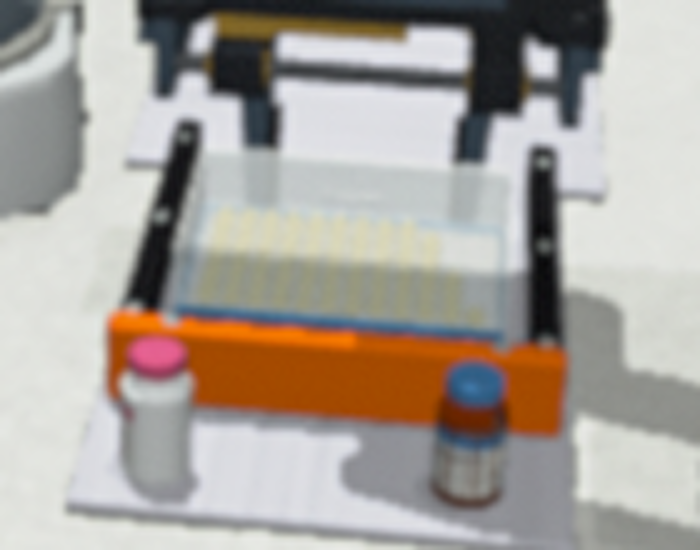

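The box is square and centred, just short of the stop, and there is no contact force yet. I'll creep on.

Call:
arm_command(motion=[{"offset": [0.0006, 0, 0], "spin": 0}, {"offset": [0.0006, 0, 0], "spin": 0}, {"offset": [0, 0, 0], "spin": 0}])

```text
time_s: 14.9
ee_pos: [490.3, 8.7, 29.9]
ee_rot: [-180.0, -0.0, 90.7]
force: [0.8, 0.4, 0.9]
gripper_width: 70.3
gripper_force: 0.1
```

Call:
arm_command(motion=[{"offset": [0.0006, 0, 0], "spin": 0}, {"offset": [0, 0, 0], "spin": 0}])

```text
time_s: 15.15
ee_pos: [490.4, 8.9, 30.0]
ee_rot: [180.0, 0.0, 90.7]
force: [-0.2, -3.7, 0.3]
gripper_width: 70.0
gripper_force: 1.9
```

Call:
arm_command(motion=[{"offset": [0.0006, 0, 0], "spin": 0}, {"offset": [0, 0, 0], "spin": 0}])

```text
time_s: 15.4
ee_pos: [490.4, 8.9, 30.1]
ee_rot: [180.0, 0.1, 90.8]
force: [-0.3, -7.3, 0.7]
gripper_width: 69.9
gripper_force: 3.5
```

Contact is made: the force rose to -7 N and the arm stopped advancing. I'll back off straight, then lift.

Call:
arm_command(motion=[{"offset": [-0.001, 0, 0], "spin": 0}, {"offset": [-0.002, 0, 0], "spin": 0}, {"offset": [-0.008, 0, 0], "spin": 0}, {"offset": [-0.015, 0, 0], "spin": 0}, {"offset": [-0.02, 0, 0], "spin": 0}])

```text
time_s: 16.02
ee_pos: [490.8, -37.0, 29.9]
ee_rot: [180.0, -0.0, 90.7]
force: [0.5, -0.4, 0.6]
gripper_width: 70.0
gripper_force: 0.0
```

Call:
arm_command(motion=[{"offset": [-0.02, 0, 0], "spin": 0}, {"offset": [0, 0, -0.04], "spin": 0}, {"offset": [0, 0, -0.05], "spin": 0}, {"offset": [0, 0, -0.05], "spin": 0}, {"offset": [0, 0, -0.04], "spin": 0}])

```text
time_s: 16.65
ee_pos: [491.2, -57.0, 212.1]
ee_rot: [179.9, 0.0, 90.6]
force: [0.8, 0.5, -0.6]
gripper_width: 70.1
gripper_force: 0.0
```

Call:
arm_command(motion=[{"offset": [-0.05, 0, 0], "spin": 0}, {"offset": [-0.05, 0, 0], "spin": 0}, {"offset": [-0.05, 0, 0], "spin": 0}, {"offset": [-0.05, 0, 0], "spin": 0}, {"offset": [-0.04, 0, 0], "spin": 0}])

```text
time_s: 17.27
ee_pos: [493.2, -298.9, 209.8]
ee_rot: [180.0, -0.0, 90.6]
force: [-0.1, 0.1, 0.2]
gripper_width: 69.9
gripper_force: 0.0
```

```bash
sed -i 's/&(tx<tcp+130)/\&(tx>40)/' look.py; python3 look.py pics/top7.png; python3 -c "
from h import *
print(env.state()['force'])
im,_=env.grab_frame('side'); cv2.imwrite('pics/side7.png',cv2.resize(im[180:290,290:430],None,fx=5,fy=5,interpolation=cv2.INTER_CUBIC))"
```

```text
tcp tray x,y [-238.5    5. ]
top 2103 box tray 129.8 -0.1 size 84 122 yaw 0.2
side 1653 box tray 132.1 0.7 size 121 90 yaw -0.4
[-1.44492601  1.33399808  0.11302159]
```

View pics/top7.png

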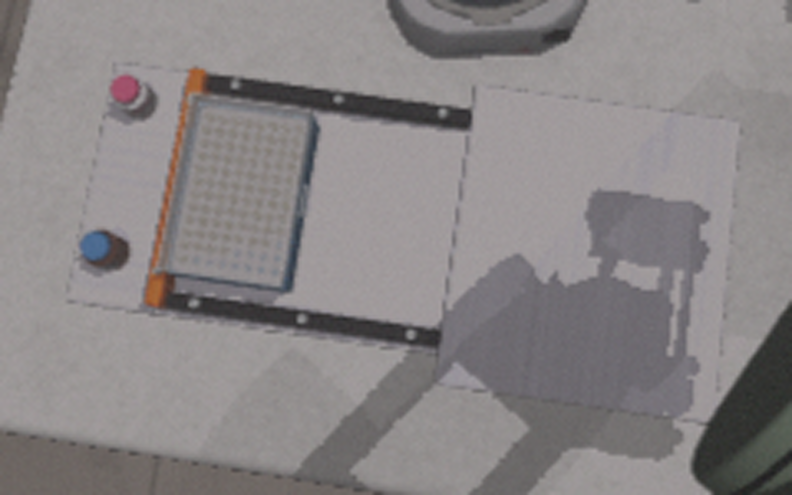

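The box lies square against the stop (lateral about 0, yaw about 0), the vials are undisturbed, and the hand is well clear.

```bash
python3 -c "
from workcell import env
print(env.job_done())"
```

```text
the job is handed in; nothing more can be done
None
```

The tip box rests squarely against the orange end stop, midway between the rails (within about 1 mm and 0.5° by both cameras), the hand is clear, and the job was handed in at about 17 s of the 64 s allowed.

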